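# Draw a tube cassette from its covered bay and show its bar code to the scanner

### The arm

A 7-joint arm with a two-finger parallel gripper is mounted at the origin on a cart in front of the work surface, level with it; the furniture and walls round the work are solid. World frame = base frame: x ahead of the robot, y to its left, z up, the work surface at z = 0. Lengths are in m, angles in rad, forces in N, time in s.
With the tool pointing down it reaches from about 0.4 to 0.9 m from the base axis. Payload 5.5 kg.
Tool frame: the origin (TCP) lies between the finger pads; the fingertips stand bot.nose_length ahead of it and the grasp point (between the pads) lies 11 mm behind it (bot.nose_length is the distance from the TCP to the fingertips, in m); z points along the fingers, y is the line along which they close (so a half turn about z gives the same grasp; the last joint's range is limited). The gripper opens to 92 mm and grips with 3 to 60 N. Pads are 19 mm wide; open, the fingers measure 130 mm over their backs; the gripper's body (75 mm by 190 mm) begins 47 mm behind the grasp point.
Start: joints at [1.481, 0.501, -0.427, 1.55, 0.221, 1.138, -0.21], TCP at [0.225, -0.61, 0.235] pointing down, gripper open.
Joint ranges: [-2.88, 2.88], [-0.31, 2.03], [-1.54, 1.56], [0.2, 2.42], [-1.41, 4.55], [0.19, 2.02], [-2.57, 2.57]. Speed limits (rad/s): [2.57, 2.57, 3.14, 3.14, 3.14, 3.14, 3.14].

### API

Orientations are given as a rotation vector (axis times angle).
In Python, from cell import get_obs, vision, order, nets, bot gives the robot as it stands.
- The arm moves only by the tool carry_out, never from a script. Its argument "motion" is a list of rows, each a list of 3 entries, a list of its own where there are three numbers: the shift along the tool's x, y, z in units of 60 mm (1.0 is 60 mm), then the turn, a rotation vector about the tool's x, y, z in units of 10 degrees (1.0 is 10 degrees), then the opening, from 0 (shut) to 1 (fully open). In form: [[[dx, dy, dz], [ax, ay, az], gripper], ...]. A call has exactly 8 rows; each row is the pose to reach, as a shift and turn from the pose commanded when the call began, along the tool's axes at that moment; what a row does not reach only later rows make up. A row lasts 1/8 s, in which the tool goes at most 62.5 mm and 10.7 degrees, less where a joint would pass 70% of its speed; a pose out of reach is approached as far as the arm can. A call with a gripper value outside its range is refused whole. The fingers move at their own pace and stop on an object; "force" is the grip in N (left out, the last holds). Time passes only in rows, so rows that repeat a pose let the fingers close, or fill a call up. It gives the time, the measured TCP pose, the force, the opening and the grip force at its end, in the units of the state.
- get_obs(): the state, without advancing time (a new reading comes with each control period).
- vision.camera(name): name is "scene" or "top"; returns the picture (420x560x3 uint8, red, green, blue); there is no depth.
- vision.camera_info(name): a dict with "fov_y" (degrees; the focal length in pixels is half the picture's height over the tangent of half this angle, whatever the lens; pixels are square), "cx", "cy" (the principal point, pixels), "R" (3x3) and "t" (3): a world point X has camera coordinates R X + t. Camera axes: x right, y down, z forward; pixel columns grow to the right and rows downward; lengths in m; the calibration is good to about 2 mm. A picture is of the moment at which its call begins. camera_info takes no time and is no camera call.
- order.hand_in(): hands the job in; it is judged then, once.
Trained networks look in the newest picture that a camera, given by its name, has taken for a name from the list of things; names that differ only in an ending like _2 or _b are one class to them, and where a whole thing is asked for, a point or a joint stands for the part that bears it (a point fixed in the world has none). Each returns a list of dicts, best first, with "confidence" (0 to 1); they miss things now and then, are a little off and sometimes report something else, mostly with a low value. They report only what shows in the picture. A call takes as long as a camera call.
- nets.regions_of(camera, label): "region" (420x560 bool, what is visible of it) and "pixel" ([column, row] in pixels, amid what is visible of it).
- nets.landmark_of(camera, label): "pixel" ([column, row] in pixels: a listed point, or the origin of a listed thing).
The state is a dict: "time": time; "qpos": joint angles; "qd": joint speeds; "effort": joint torques, N m; "ee_pos": TCP position; "orientation": TCP orientation; "force": force on the tool from outside, world axes, zero at the start; "ft_torque": the same for the moment, N m; "gripper_width": finger opening in m; "grasp_force": force on a finger pad.
Only numpy, scipy, OpenCV 4.12 (cv2) and the standard library are available. Lean on these libraries where they do the work, as an engineer would, in place of code of your own. Each camera call takes 0.05 s, during which the arm holds its last target. There are 200 camera calls.

### The job

Swing the blue cover flap of the light-proof bay all the way back until it rests open on its stop, draw the dark grey tube cassette straight up out of its nest and leave the white rack in the other nest. Finish while still holding the cassette: keep it upright and still in the air with its bar-code label squarely in front of the red scanner window, about a hand's width away, with the flap left open for its return. Do not touch the scanner or its stand, and do not disturb the beaker or the marker.

Things in the scene. Friction and masses are not known exactly. Their poses are not given: they have to be found in the camera images.
- flap (a joint): Blue domed cover flap of the bay (156 x 180 x 44 mm, 0.22 kg, walls 4 mm), hinged along the bay's rear top edge. 0 = shut, grows as it opens, stop at 1.85 rad. No latch. Left to itself it falls shut below about 1.2 rad and falls back open onto its stop above about 1.4 rad; the hinge is lightly damped.
- tongue (a point): Middle of the gripping part of the flap's black lifting tongue, a flat tab 30 mm wide, 10 mm thick, standing 40 mm out from the middle of the flap's front wall (this point lies 26 mm out from that wall). It moves with the flap; axes as hinge when shut (x from the front of the bay to its back, y along the tongue's 30 mm width, z up), turning with the flap. When shut the tongue is 84 mm above the bench, and it overhangs the housing with free air below and on both sides.
- hinge (a point): Point on the flap's hinge line, in the middle of the bay's width, 58 mm above the bench. y axis = hinge line; x axis = from the bay's front (robot side) to its back. The flap opens by turning about +y; the tongue point lies 190 mm from it towards -x and 26 mm up when shut.
- bay_deck (a point): Centre of the bay's flat deck, 56 mm above the bench, seen once the flap is open. The bay is a white housing 156 x 184 mm, fixed to the bench; axes as hinge. Two straight open nests 38 mm deep, each 140 mm along x and 36 mm along y, lie at y = +40 mm and -40 mm. The open flap stands behind x = +80 mm.
- cassette_mid (a point): Middle (half-way up) of the dark grey six-hole tube cassette, 31 x 133 x 72 mm, 0.08 to 0.17 kg, standing in either one of the two nests, long side along the bay's x. x axis across its 30 mm thickness (grasp across this), y along its length, z up. The cassette has a few mm of play in the nest; its upper 34 mm stand above the deck.
- label (a point): Centre of the cassette's small white bar-code label, about 15 x 21 mm, on one long face near one end: 15.5 mm towards -x, 52 mm towards +y and 1 mm below cassette_mid. Axes as the cassette's; the label faces along -x. In the nest it faces the bay's +y (left) side, at the far end, mostly hidden by the nest.
- rack_mid (a point): Middle of the white sample rack, 27 x 140 x 58 mm, which stands in the other nest and stays there (its upper 20 mm stand above the deck).
- window (a point): Centre of the round red scanner window (rim 84 mm across), 155 mm above the bench. The black bar-code scanner lies level on a fixed stand whose dark round foot (120 mm across, centre 119 mm behind the window) is lower than 25 mm. The window faces level along this point's -x; y is level across it, z is up. The scanner and its stand lie wholly on the +x side.
- beaker: White plastic beaker, 65 mm across, 80 mm high; a bystander. Origin at the centre of its underside.
- marker: Red and white marker pen, 17 x 135 x 16 mm, lying on the bench; a bystander. Origin at the centre of its underside.

How it is judged:
By the outcome, as a careful person would: the job done as asked, in the order asked, and still so for the second after the job is handed in, while the arm keeps its last pose, push and grip.
It also fails if it takes over 45 s, if anything falls off the work surface, if the arm or the gripper's body presses on something with over 40 N, if the wrist force passes 120 N, or if a joint passes its speed limit or range.

## Working session

There is one attempt and no reset: what is moved stays moved. The work goes in short steps, Python scripts to look and compute and a tool call to move; the robot and the scene stay as the last step left them, time stands still between calls to the robot, and variables do not carry over. Pictures are saved under pics/ and viewed, at most 10 in all, crops included, and the job is handed in when it is done.

Besides the shell and the picture viewer there is one more tool, called after "Emit:" as name([rows], argument=value, ...), one row to a line, values as JSON. carry_out: Moves the arm, as the interface text tells. Its arguments: {"type":"object","properties":{"motion":{"type":"array"},"force":{"type":"number"}},"required":["motion"]}

```bash
mkdir -p pics; ls; cat > h.py <<'E'
import numpy as np, cv2
from cell import get_obs, vision, order, nets, bot
from scipy.spatial.transform import Rotation as Rot
def cam(n):
    i=vision.camera_info(n); f=210/np.tan(np.radians(i["fov_y"])/2)
    return f,i["cx"],i["cy"],np.array(i["R"]),np.array(i["t"])
def ray(n,px):
    f,cx,cy,R,t=cam(n); d=R.T@np.array([(px[0]-cx)/f,(px[1]-cy)/f,1]); return -R.T@t,d/np.linalg.norm(d)
def atz(n,px,z):
    o,d=ray(n,px); return o+d*(z-o[2])/d[2]
def proj(n,X):
    f,cx,cy,R,t=cam(n); c=R@np.asarray(X)+t; return [cx+f*c[0]/c[2],cy+f*c[1]/c[2]]
def tri(pa,pb):
    (o1,d1),(o2,d2)=ray("scene",pa),ray("top",pb)
    s=np.linalg.lstsq(np.c_[d1,-d2],o2-o1,rcond=None)[0]
    a,b=o1+s[0]*d1,o2+s[1]*d2; return (a+b)/2,np.linalg.norm(a-b)
def snap(n,name,s=1):
    im=vision.camera(n); cv2.imwrite("pics/"+name,im[:,:,::-1]); return im
E
python3 - <<'E'
from h import *
np.set_printoptions(precision=4,suppress=True)
a=snap("scene","s0.png");b=snap("top","t0.png")
print(bot.nose_length,get_obs()["ee_pos"],get_obs()["orientation"])
for c in("scene","top"):
    print(c,vision.camera_info(c))
    for l in("tongue","hinge","bay_deck","window","beaker","marker"):
        print(c,l,[(np.round(r["pixel"],1),round(r["confidence"],2)) for r in nets.landmark_of(c,l)[:2]])
E
```

```text
pics
0.008 [ 0.2243 -0.6094  0.2338] [-3.0911 -0.5511  0.0004]
scene {'fov_y': 50.24380891542721, 'cx': 274.34051499344366, 'cy': 209.50623449289608, 'R': array([[-0.4614, -0.8872, -0.0088],
       [-0.6153,  0.3271, -0.7173],
       [ 0.6392, -0.3255, -0.6967]]), 't': array([0.2919, 0.3987, 0.9509])}
scene tongue [(array([372. , 206.7]), 0.8)]
scene hinge [(array([324.7, 181.3]), 0.89)]
scene bay_deck [(array([342.1, 196. ]), 0.91)]
scene window [(array([193.3, 220. ]), 0.81)]
scene beaker [(array([183.4, 308.3]), 0.8)]
scene marker [(array([412.1, 225.7]), 0.51)]
top {'fov_y': 44.16608037568748, 'cx': 282.6922032342644, 'cy': 213.9714661187611, 'R': array([[ 0.0037, -1.    ,  0.0023],
       [-0.987 , -0.004 , -0.1605],
       [ 0.1605, -0.0017, -0.987 ]]), 't': array([0.0472, 0.5246, 1.455 ])}
top tongue [(array([374.9, 239.6]), 0.74)]
top hinge [(array([357.2, 176.4]), 0.75)]
top bay_deck []
top window [(array([205.2, 190.5]), 0.89)]
top beaker [(array([174.5, 240.7]), 0.59)]
top marker [(array([410.3, 258.3]), 0.7)]
```

```bash
python3 - <<'E'
import cv2,numpy as np
a=cv2.imread("pics/s0.png");b=cv2.imread("pics/t0.png")
cv2.imwrite("pics/v0.png",np.vstack([a[110:360,80:480],b[110:360,100:500]]).repeat(1,0))
cv2.imwrite("pics/v0.png",cv2.resize(np.hstack([a[100:360,100:480],b[100:360,120:500]]),(800,274)))
from h import *
np.set_printoptions(precision=4,suppress=True)
print("tongue",tri([372,206.7],[374.9,239.6]),atz("top",[374.9,239.6],.084),atz("scene",[372,206.7],.084))
print("hinge",tri([324.7,181.3],[357.2,176.4]),atz("top",[357.2,176.4],.058),atz("scene",[324.7,181.3],.058))
print("deck",atz("scene",[342.1,196],.056))
print("win",tri([193.3,220],[205.2,190.5]),atz("top",[205.2,190.5],.155),atz("scene",[193.3,220],.155))
print("beaker",atz("scene",[183.4,308.3],0),atz("top",[174.5,240.7],0))
print("marker",atz("scene",[412,225.7],0),atz("top",[410.3,258.3],0))
E
```

```text
tongue (array([ 0.4451, -0.2075,  0.0904]), np.float64(0.001235324423220502)) [ 0.4462 -0.2082  0.084 ] [ 0.4497 -0.2128  0.084 ]
hinge (array([ 0.6307, -0.169 ,  0.0585]), np.float64(0.007233486881896488)) [ 0.633  -0.1661  0.058 ] [ 0.629  -0.1722  0.058 ]
deck [ 0.5501 -0.1833  0.056 ]
win (array([0.5711, 0.26  , 0.1476]), np.float64(0.0012934712258718247)) [0.5692 0.2583 0.155 ] [0.5641 0.2621 0.155 ]
beaker [0.4378 0.3564 0.    ] [0.4501 0.368  0.    ]
marker [ 0.3951 -0.3308  0.    ] [ 0.4009 -0.326   0.    ]
```

View pics/s0.png

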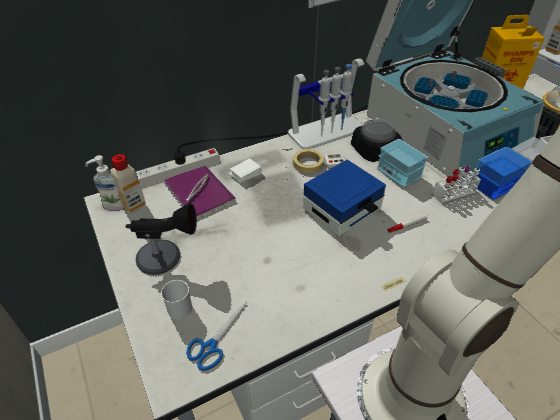

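View pics/t0.png

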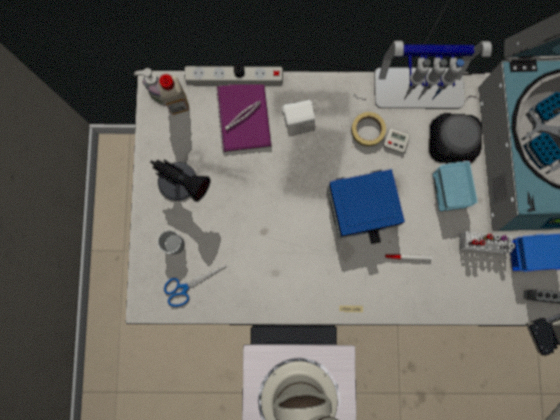

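The scene picture shows the shut bay with its blue flap at about (343,190) and its tongue at (372,207). The scanner window is at (193,220), the beaker at (177,300) and the marker at (408,224). The top view agrees: flap at (367,203), tongue at (374,238), scanner head at (180–208, 165–197) with its foot at about (178,181). Next I'll get the yaws and the first move.

```bash
cat >> h.py <<'E'
def down(yaw,tilt=0):
    # tool x at yaw, z down; tilt>0 turns tool about bay +y (tip swings toward -x)
    return Rot.from_euler("z",yaw)*Rot.from_euler("y",tilt)*Rot.from_euler("x",np.pi)
def units(p,R):
    o=get_obs(); R0=Rot.from_rotvec(o["orientation"])
    return np.round(R0.inv().apply(np.asarray(p)-o["ee_pos"])/.06,2),np.round(np.degrees((R0.inv()*R).as_rotvec())/10,2)
E
python3 - <<'E'
from h import *
np.set_printoptions(precision=4,suppress=True)
a=cv2.imread("pics/s0.png");b=cv2.imread("pics/t0.png")
for n,im in(("scene",a),("top",b)):
    h=cv2.cvtColor(im,cv2.COLOR_BGR2HSV); m=cv2.inRange(h,(105,150,40),(125,255,255))
    k,l,st,ce=cv2.connectedComponentsWithStats(m)
    i=max(range(1,k),key=lambda i:st[i,4] if 300<ce[i][0]<420 and 140<ce[i][1]<240 else 0)
    q=cv2.boxPoints(cv2.minAreaRect(np.argwhere(l==i)[:,::-1].astype(np.float32)))
    print(n,[tuple(np.round(atz(n,p,.1)[:2],3)) for p in q])
    vision.camera(n)
    for r in nets.regions_of(n,"window")[:2]:
        ys,xs=np.nonzero(r["region"]); print("scanner",n,r["confidence"],r["pixel"],xs.min(),xs.max(),ys.min(),ys.max())
# foot ellipse: dark pixels
print("foot scene",atz("scene",[158,257],.02),"top",atz("top",[178,181],.02))
print("win",tri([193.3,220],[205.2,190.5]))
# red-ish blob / beaker
print(units([.447,-.2085,.20],down(.21)), units([.447,-.2085,.084],down(.21)))
cv2.imwrite("pics/c1.png",np.hstack([cv2.resize(a[190:290,110:220],(400,364)),cv2.resize(b[140:240,140:250],(400,364))]))
E
```

```text
scene [(np.float64(0.602), np.float64(-0.066)), (np.float64(0.68), np.float64(-0.33)), (np.float64(0.469), np.float64(-0.281)), (np.float64(0.417), np.float64(-0.047))]
scanner scene 0.81 [158.6, 237.7] 127 196 204 274
top [(np.float64(0.607), np.float64(-0.08)), (np.float64(0.649), np.float64(-0.256)), (np.float64(0.493), np.float64(-0.286)), (np.float64(0.452), np.float64(-0.113))]
scanner top 0.77 [178.0, 181.1] 150 210 159 201
foot scene [0.6105 0.3651 0.02  ] top [0.6258 0.3601 0.02  ]
win (array([0.5711, 0.26  , 0.1476]), np.float64(0.0012934712258718247))
(array([ 5.79, -5.  ,  0.58]), array([ 0.  , -0.  ,  0.82])) (array([ 5.79, -5.  ,  2.51]), array([ 0.  , -0.  ,  0.82]))
```

View pics/c1.png

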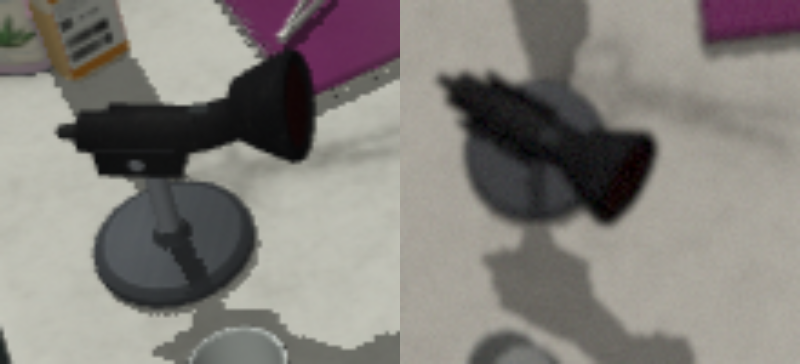

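```bash
python3 - <<'E'
from h import *
np.set_printoptions(precision=4,suppress=True)
print("foot",tri([158,256.8],[177.7,181.2]))
w=tri([192.3,219.8],[204.3,190])[0]; print("win",w)
f=np.array([.622,.363]); d=f-w[:2]; print("dir foot",np.degrees(np.arctan2(d[1],d[0])),np.linalg.norm(d))
t=atz("top",[153.8,166],.155)-atz("top",[204,189.5],.155); print("axis top",np.degrees(np.arctan2(t[1],t[0])))
t=atz("scene",[128.5,226],.155)-atz("scene",[192,219.7],.155); print("axis scene",np.degrees(np.arctan2(t[1],t[0])))
r=atz("top",[(648-400)/3.636+140,140/3.64+140],.155)-atz("top",[(610-400)/3.636+140,218/3.64+140],.155);print("rim perp",np.degrees(np.arctan2(r[1],r[0]))+90)
E
```

```text
foot (array([0.6293, 0.3641, 0.0006]), np.float64(0.0017673641352733925))
win [0.5722 0.2622 0.1484]
dir foot 63.71916109593585 0.11240394836035564
axis top 64.93866970376143
axis scene 70.08373295302594
rim perp 65.85680603478423
```

Emit:
carry_out([
  [[0.7,-0.6,0.1],[0,0,0.2],1],
  [[1.45,-1.25,0.2],[0,0,0.4],1],
  [[2.2,-1.9,0.3],[0,0,0.8],1],
  [[2.9,-2.5,0.4],[0,0,0.8],1],
  [[3.6,-3.1,0.5],[0,0,0.8],1],
  [[4.4,-3.8,0.6],[0,0,0.8],0.75],
  [[5.1,-4.4,0.6],[0,0,0.8],0.6],
  [[5.8,-5.0,0.6],[0,0,0.8],0.6],
], force=8)

```text
time: 1.9
ee_pos: [0.4484, -0.2065, 0.1991]
orientation: [3.123, 0.334, 0.001]
force: [0.8, 0.4, -0.1]
gripper_width: 0.0665
grasp_force: 0.0
```

```bash
python3 - <<'E'
from h import *
np.set_printoptions(precision=4,suppress=True)
a=snap("scene","s1.png");b=snap("top","t1.png")
for c in("scene","top"):
    print(c,[(np.round(r["pixel"],1),round(r["confidence"],2)) for r in nets.landmark_of(c,"tongue")[:2]])
for n,im in(("scene",a),("top",b)):
    p=proj(n,get_obs()["ee_pos"]); cv2.circle(im,tuple(int(round(v)) for v in p),1,(255,0,255)); print(p)
c1=a[120:250,280:430];c2=b[180:310,310:460]
cv2.imwrite("pics/c2.png",cv2.resize(np.hstack([c1,c2]),(800,347))[:,:,::-1])
E
```

```text
scene [(array([369.7, 206.5]), 0.79), (array([344.7, 197.4]), 0.41)]
top []
[np.float64(376.8869301802271), np.float64(175.92164720743136)]
[np.float64(382.4080225320108), np.float64(233.86715933573421)]
```

View pics/c2.png

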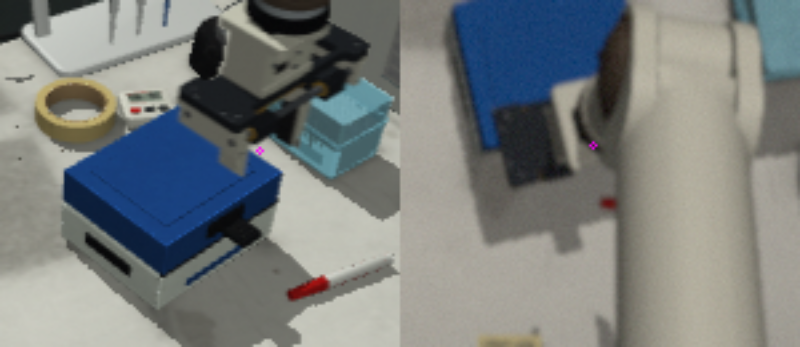

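The left panel shows the left finger tip at (237,170) in the crop, above and just left of the tongue at (240,233). The magenta TCP mark sits between the pads and lines up with the tongue, so I'm going down to close on it.

Emit:
carry_out([
  [[0,0.04,0.4],[0,0,0],0.6],
  [[0,0.04,0.9],[0,0,0],0.6],
  [[0,0.04,1.4],[0,0,0],0.6],
  [[0,0.04,1.75],[0,0,0],0.6],
  [[0,0.04,1.98],[0,0,0],0.6],
  [[0,0.04,1.98],[0,0,0],0.6],
  [[0,0.04,1.98],[0,0,0],0.2],
  [[0,0.04,1.98],[0,0,0],0.2],
], force=8)

```text
time: 3.1
ee_pos: [0.4487, -0.211, 0.0808]
orientation: [3.123, 0.334, 0.002]
force: [0.2, -0.2, 0.2]
gripper_width: 0.0398
grasp_force: 0.0
```

Emit:
carry_out([
  [[0,0,0],[0,0,0],0.1],
  [[0,0,0],[0,0,0],0.1],
  [[0,0,0],[0,0,0],0.1],
  [[0,0,0],[0,0,0],0.1],
  [[0,0,0],[0,0,0],0.1],
  [[0,0,0],[0,0,0],0.1],
  [[0,0,0],[0,0,0],0.1],
  [[0,0,0],[0,0,0],0.1],
], force=8)

```text
time: 4.1
ee_pos: [0.4481, -0.2088, 0.0805]
orientation: [-3.122, -0.336, 0.0]
force: [-1.2, 5.2, 5.3]
gripper_width: 0.0299
grasp_force: 8.0
```

Emit:
carry_out([
  [[0.06,-0.03,-0.31],[0,0,0],0.1],
  [[0.15,-0.03,-0.62],[0,0,0],0.1],
  [[0.27,-0.03,-0.92],[0,0,0],0.1],
  [[0.42,-0.03,-1.2],[0,0,0],0.1],
  [[0.6,-0.03,-1.46],[0,0,0],0.1],
  [[0.8,-0.03,-1.71],[0,0,0],0.1],
  [[0.8,-0.03,-1.71],[0,0,0],0.1],
  [[0.8,-0.03,-1.71],[0,0,0],0.1],
], force=8)

```text
time: 5.1
ee_pos: [0.4939, -0.199, 0.1824]
orientation: [3.123, 0.334, -0.001]
force: [-2.4, -0.2, 1.2]
gripper_width: 0.0295
grasp_force: 8.0
```

Emit:
carry_out([
  [[0.23,0,-0.23],[0,0,0],0.1],
  [[0.47,0,-0.43],[0,0,0],0.1],
  [[0.74,0,-0.61],[0,0,0],0.1],
  [[1.02,0,-0.75],[0,0,0],0.1],
  [[1.32,0,-0.87],[0,0,0],0.1],
  [[1.63,0,-0.96],[0,0,0],0.1],
  [[1.94,0,-1.02],[0,0,0],0.1],
  [[2.26,0,-1.05],[0,0,0],0.1],
], force=8)

```text
time: 6.1
ee_pos: [0.6276, -0.1705, 0.2455]
orientation: [3.123, 0.333, 0.0]
force: [-0.9, -1.9, 0.8]
gripper_width: 0.0298
grasp_force: 8.0
```

Emit:
carry_out([
  [[0.16,0,0],[0,0,0],0.1],
  [[0.32,0,0],[0,0,0],0.1],
  [[0.48,0,0.01],[0,0,0],0.1],
  [[0.64,0,0.04],[0,0,0],0.1],
  [[0.8,0,0.07],[0,0,0],0.1],
  [[0.95,0,0.11],[0,0,0],0.1],
  [[1.1,0,0.16],[0,0,0],0.1],
  [[1.25,0,0.21],[0,0,0],0.1],
], force=8)

```text
time: 7.1
ee_pos: [0.7015, -0.1547, 0.2332]
orientation: [3.123, 0.333, 0.002]
force: [2.8, -4.6, 3.8]
gripper_width: 0.0298
grasp_force: 8.0
```

Emit:
carry_out([
  [[0,0,0],[0,0,0],0.6],
  [[0,0,0],[0,0,0],0.6],
  [[0,0,0],[0,0,0],0.6],
  [[0,0,0],[0,0,0],0.6],
  [[0,0,-0.3],[0,0,0],0.6],
  [[0,0,-0.8],[0,0,0],0.6],
  [[-0.5,0,-1.2],[0,0,0],0.6],
  [[-1.2,0,-1.3],[0,0,0],0.6],
], force=8)

```text
time: 8.1
ee_pos: [0.6313, -0.1685, 0.3145]
orientation: [3.123, 0.336, 0.008]
force: [0.4, 0.1, 0.5]
gripper_width: 0.0554
grasp_force: 0.0
```

```bash
python3 - <<'E'
from h import *
np.set_printoptions(precision=4,suppress=True)
a=snap("scene","s2.png");b=snap("top","t2.png")
for l,z in(("tongue",.234),("hinge",.058),("bay_deck",.056),("cassette_mid",.054),("rack_mid",.047),("label",.053)):
  for c in("scene","top"):
    print(c,l,[(np.round(r["pixel"],1),round(r["confidence"],2),atz(c,r["pixel"],z)[:2]) for r in nets.landmark_of(c,l)[:2]])
c1=a[90:240,270:420];c2=b[130:280,310:460]
cv2.imwrite("pics/c3.png",cv2.resize(np.hstack([c1,c2]),(800,400))[:,:,::-1])
E
```

```text
scene tongue [(array([309.5, 122.2]), 0.61, array([ 0.7018, -0.1521])), (array([321.8, 179.2]), 0.58, array([ 0.4702, -0.0498]))]
top tongue [(array([360.5, 130.7]), 0.85, array([ 0.7122, -0.1508])), (array([206.6, 189.3]), 0.45, array([0.5559, 0.2428]))]
scene hinge [(array([323.8, 179. ]), 0.8, array([ 0.6395, -0.1755]))]
top hinge [(array([359.5, 174.9]), 0.68, array([ 0.6375, -0.1729])), (array([363.5, 206.5]), 0.49, array([ 0.5445, -0.1825]))]
scene bay_deck [(array([342.8, 195.8]), 0.56, array([ 0.5499, -0.1857]))]
top bay_deck [(array([363.2, 206.8]), 0.91, array([ 0.544, -0.182]))]
scene cassette_mid [(array([329.3, 200.5]), 0.93, array([ 0.5531, -0.1408]))]
top cassette_mid [(array([352.7, 204.6]), 0.67, array([ 0.5507, -0.1522])), (array([176. , 242.7]), 0.38, array([0.4385, 0.3523]))]
scene rack_mid []
top rack_mid [(array([376.2, 203.5]), 0.64, array([ 0.5555, -0.2212]))]
scene label [(array([315.7, 189.9]), 0.8, array([ 0.6128, -0.1306])), (array([331.5, 202.6]), 0.37, array([ 0.5434, -0.1423]))]
top label [(array([341. , 188.4]), 0.84, array([ 0.5984, -0.1193])), (array([363.3, 203.5]), 0.52, array([ 0.5542, -0.1829]))]
```

View pics/c3.png

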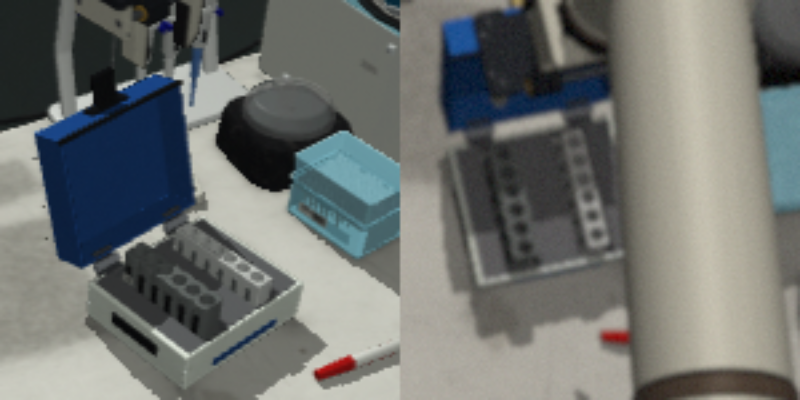

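The flap stands open on its stop, with the tongue up at (103,85) in the crop. The dark grey cassette is in the left nest (crop (180,285) in the scene view, (512,205) in the top view) and the white rack is in the right nest. I'll measure the cassette's ends to set the grasp.

```bash
python3 - <<'E'
from h import *
np.set_printoptions(precision=4,suppress=True)
c,s=.977,.212; O=np.array([.549,-.1877])
def bay(p): d=np.asarray(p)[:2]-O; return np.round([d[0]*c+d[1]*s,-d[0]*s+d[1]*c],4)
for n in("scene","top"):
    vision.camera(n)
    for r in nets.regions_of(n,"cassette_mid")[:1]:
        pts=np.argwhere(r["region"])[:,::-1]
        B=np.array([bay(atz(n,p,.09)) for p in pts]); print(n,r["confidence"],len(pts),"at z=.09 x",np.percentile(B[:,0],[1,50,99]),"y",np.percentile(B[:,1],[1,50,99]))
    print("cam centre",-cam(n)[3].T@cam(n)[4])
for n,l,p in(("scene","front end",[350.6,204.4]),("scene","far",[320.6,181.9]),("top","front",[356.9,228.2]),("top","far",[347.5,184.4])): print(n,l,bay(atz(n,p,.09)))
g=O+.040*np.array([-s,c]); print("grasp",g,units([*g,.20],down(.214)))
E
```

```text
scene 0.65 674 at z=.09 x [-0.085  -0.0156  0.0591] y [0.0252 0.0562 0.0849]
cam centre [-0.2279  0.438   0.9511]
top 0.88 606 at z=.09 x [-0.0653 -0.0012  0.0652] y [0.0283 0.0476 0.0661]
cam centre [0.2841 0.0518 1.5202]
scene front end [-0.0613  0.0403]
scene far [0.0619 0.0372]
top front [-0.0637  0.0445]
top far [0.0633 0.0417]
grasp [ 0.5405 -0.1486] (array([-1.39, -0.65,  1.85]), array([-0.,  0., -0.]))
```

Emit:
carry_out([
  [[-0.5,-0.2,0],[0,0,0],0.6],
  [[-1.0,-0.5,0.2],[0,0,0],0.6],
  [[-1.39,-0.65,0.7],[0,0,0],0.6],
  [[-1.39,-0.65,1.3],[0,0,0],0.6],
  [[-1.39,-0.65,1.9],[0,0,0],0.6],
  [[-1.39,-0.65,2.4],[0,0,0],0.6],
  [[-1.39,-0.65,2.4],[0,0,0],0.6],
  [[-1.39,-0.65,2.4],[0,0,0],0.6],
], force=8)

```text
time: 10.0
ee_pos: [0.5411, -0.1488, 0.1681]
orientation: [3.123, 0.334, 0.002]
force: [1.1, 0.1, 0.6]
gripper_width: 0.0551
grasp_force: 0.0
```

```bash
python3 - <<'E'
from h import *
np.set_printoptions(precision=4,suppress=True)
a=snap("scene","s3.png");b=snap("top","t3.png")
p=get_obs()["ee_pos"];print(p)
for n,im in(("scene",a),("top",b)):
    for q,col in ((p,(255,0,255)),((.5405,-.1486,.09),(255,255,0))):
        cv2.circle(im,tuple(int(round(v)) for v in proj(n,q)),1,col)
print(units([.5405,-.1486,.069],down(.214)))
cv2.imwrite("pics/c4.png",cv2.resize(a[110:230,260:420],(800,600),interpolation=cv2.INTER_CUBIC)[:,:,::-1])
E
```

```text
[ 0.5415 -0.149   0.1686]
(array([-0.02, -0.01,  1.66]), array([ 0.01, -0.01, -0.  ]))
```

View pics/c4.png

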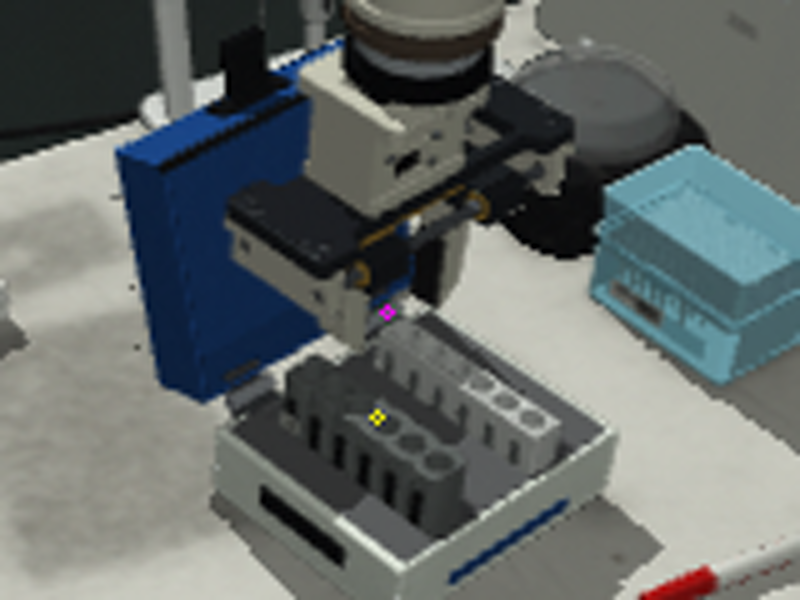

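The yellow target mark sits on the middle of the cassette's top and the gripper is straight above it, so I'm descending and gripping.

Emit:
carry_out([
  [[0,0,0.4],[0,0,0],0.6],
  [[0,0,0.8],[0,0,0],0.6],
  [[0,0,1.2],[0,0,0],0.6],
  [[0,0,1.5],[0,0,0],0.6],
  [[0,0,1.65],[0,0,0],0.6],
  [[0,0,1.65],[0,0,0],0.6],
  [[0,0,1.65],[0,0,0],0.2],
  [[0,0,1.65],[0,0,0],0.2],
], force=10)

```text
time: 11.1
ee_pos: [0.5409, -0.149, 0.0687]
orientation: [3.123, 0.334, 0.002]
force: [1.0, -0.3, -0.8]
gripper_width: 0.0395
grasp_force: 0.0
```

Emit:
carry_out([
  [[0,0,0],[0,0,0],0.1],
  [[0,0,0],[0,0,0],0.1],
  [[0,0,0],[0,0,0],0.1],
  [[0,0,0],[0,0,0],0.1],
  [[0,0,0],[0,0,0],0.1],
  [[0,0,0],[0,0,0],0.1],
  [[0,0,0],[0,0,0],0.1],
  [[0,0,0],[0,0,0],0.1],
], force=25)

```text
time: 12.1
ee_pos: [0.5405, -0.1489, 0.0684]
orientation: [3.123, 0.334, 0.001]
force: [-1.1, 0.2, 5.8]
gripper_width: 0.0298
grasp_force: 25.0
```

Emit:
carry_out([
  [[0,0,-0.1],[0,0,0],0.1],
  [[0,0,-0.3],[0,0,0],0.1],
  [[0,0,-0.5],[0,0,0],0.1],
  [[0,0,-0.8],[0,0,0],0.1],
  [[0,0,-1.1],[0,0,0],0.1],
  [[0,0,-1.4],[0,0,0],0.1],
  [[0,0,-1.7],[0,0,0],0.1],
  [[0,0,-1.9],[0,0,0],0.1],
], force=25)

```text
time: 13.1
ee_pos: [0.5407, -0.1489, 0.1835]
orientation: [3.123, 0.334, 0.002]
force: [-0.1, 0.3, -1.2]
gripper_width: 0.0302
grasp_force: 25.0
```

```bash
python3 - <<'E'
from h import *
np.set_printoptions(precision=4,suppress=True)
o=get_obs();print(o["ee_pos"],o["force"],o["ft_torque"])
a=snap("scene","s4.png");b=snap("top","t4.png")
R=down(.214).as_matrix()
for l in("cassette_mid","label"):
  P={}
  for c in("scene","top"):
    q=nets.landmark_of(c,l)[:1]; print(c,l,[(np.round(r["pixel"],1),round(r["confidence"],2)) for r in q])
    if q: P[c]=q[0]["pixel"]
  if len(P)==2: X,e=tri(P["scene"],P["top"]); print(X,e,"in tool",R.T@(X-o["ee_pos"]))
# expected label in tool: cassette mid x unknown; mid z = .054 at TCP .0684
for n in("scene","top"): print(n,"expected label px",proj(n,np.array(o["ee_pos"])+R@np.array([.052,-.0155,.0154])))
# targets
for yw in(64,66):
    w=np.array([.5715,.261]);d=np.array([np.cos(np.radians(yw)),np.sin(np.radians(yw))])
    lab=w-.1*d
    # label normal(+tool -y) = d -> tool x = d rotated -90
    yaw=np.radians(yw)-np.pi/2; tx=np.array([np.cos(yaw),np.sin(yaw)])
    tcp=lab-.0155*d-.052*tx
    print(yw,lab,tcp,np.degrees(yaw))
cv2.imwrite("pics/c5.png",cv2.resize(a[70:220,260:420],(640,600),interpolation=cv2.INTER_CUBIC)[:,:,::-1])
E
```

```text
[ 0.5407 -0.1489  0.1835] [-0.0837  0.3107 -1.2118] [-0.0147  0.0167  0.0486]
scene cassette_mid [(array([336.4, 171.9]), 0.83)]
top cassette_mid [(array([361.9, 195.1]), 0.79)]
[ 0.561  -0.163   0.1476] 0.003653805314078333 in tool [0.0168 0.0181 0.0359]
scene label [(array([319.5, 163.4]), 0.97)]
top label []
scene expected label px [np.float64(320.1689845549629), np.float64(165.09051380566243)]
top expected label px [np.float64(347.2401392911253), np.float64(183.11579097025884)]
64 [0.5277 0.1711] [0.4741 0.18  ] -26.0
66 [0.5308 0.1696] [0.477  0.1766] -23.999999999999996
```

View pics/c5.png

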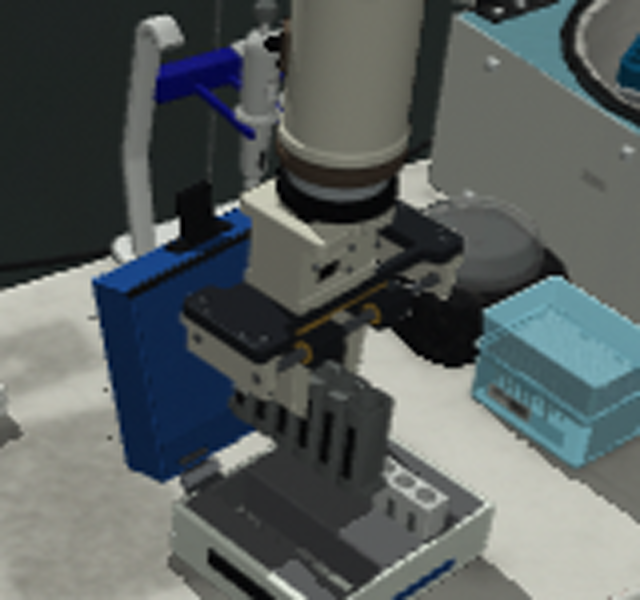

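The cassette hangs upright in the grip, out of its nest. The white rack is still in the right nest (crop (415,495)) and the flap is open. The label's expected pixel matches the net to within 2 px.

```bash
python3 - <<'E'
from h import *
np.set_printoptions(precision=4,suppress=True)
print(units([.49,.04,.19],down(np.radians(-25))),units([.472,.1759,.1704],down(np.radians(-25))))
E
```

```text
(array([-0.14, -3.25, -0.14]), array([-0.  ,  0.01,  3.72])) (array([ 0.04, -5.53,  0.18]), array([-0.  ,  0.01,  3.72]))
```

Emit:
carry_out([
  [[0,-0.15,-0.1],[0,0,0],0.1],
  [[-0.02,-0.55,-0.12],[0,0,0.4],0.1],
  [[-0.05,-1.0,-0.14],[0,0,1.0],0.1],
  [[-0.08,-1.5,-0.14],[0,0,1.7],0.1],
  [[-0.1,-2.0,-0.14],[0,0,2.4],0.1],
  [[-0.12,-2.5,-0.14],[0,0,3.0],0.1],
  [[-0.14,-2.95,-0.14],[0,0,3.5],0.1],
  [[-0.14,-3.25,-0.14],[0,0,3.72],0.1],
], force=25)

```text
time: 14.4
ee_pos: [0.4899, 0.0423, 0.1904]
orientation: [-3.067, 0.679, 0.001]
force: [0.1, -0.2, -0.7]
gripper_width: 0.0298
grasp_force: 25.0
```

```bash
python3 - <<'E'
from h import *
np.set_printoptions(precision=4,suppress=True)
o=get_obs();p=np.array(o["ee_pos"]);R=Rot.from_rotvec(o["orientation"]).as_matrix();print(p,"tool x",R[:,0],"z",R[:,2])
L=p+R@np.array([.052,-.0155,.0154]);print("label",L)
for n in("scene","top"):
    snap(n,n[0]+"5.png"); print(n,"label exp",proj(n,L))
    for l in("label","window"):
        print(n,l,[(np.round(r["pixel"],1),round(r["confidence"],2),atz(n,r["pixel"],.155 if l=="window" else L[2])) for r in nets.landmark_of(n,l)[:2]])
print(units([.472,.1759,.1704],down(np.radians(-25))))
E
```

```text
[0.4899 0.0423 0.1904] tool x [ 0.9067 -0.4219 -0.0005] z [-0.0003  0.0004 -1.    ]
label [0.5436 0.0344 0.175 ]
scene label exp [np.float64(277.8018674155587), np.float64(190.28677443219624)]
scene label [(array([276.6, 187.6]), 0.75, array([0.5544, 0.0323, 0.175 ]))]
scene window [(array([192.7, 221.7]), 0.9, array([0.5592, 0.2655, 0.155 ]))]
top label exp [np.float64(288.45989803388414), np.float64(198.7943764323717)]
top label []
top window [(array([206. , 190.3]), 0.8, array([0.5698, 0.2561, 0.155 ])), (array([378.3, 200.7]), 0.4, array([ 0.5432, -0.2071,  0.155 ]))]
(array([-1.25, -1.93,  0.33]), array([ 0., -0., -0.]))
```

Emit:
carry_out([
  [[-0.2,-0.25,0.05],[0,0,0],0.1],
  [[-0.45,-0.6,0.12],[0,0,0],0.1],
  [[-0.7,-1.0,0.2],[0,0,0],0.1],
  [[-0.95,-1.4,0.27],[0,0,0],0.1],
  [[-1.15,-1.7,0.32],[0,0,0],0.1],
  [[-1.25,-1.93,0.33],[0,0,0],0.1],
  [[-1.25,-1.93,0.33],[0,0,0],0.1],
  [[-1.25,-1.93,0.33],[0,0,0],0.1],
], force=25)

```text
time: 15.7
ee_pos: [0.4719, 0.1755, 0.1704]
orientation: [3.066, -0.681, -0.0]
force: [1.2, -0.4, 0.0]
gripper_width: 0.0303
grasp_force: 25.0
```

```bash
python3 - <<'E'
from h import *
np.set_printoptions(precision=4,suppress=True)
o=get_obs();p=np.array(o["ee_pos"]);R=Rot.from_rotvec(o["orientation"]).as_matrix();print(p,"tool x",R[:,0],"z",R[:,2])
L=p+R@np.array([.052,-.0155,.0154]);print("label",L)
A=-R[:,1]
ims=[]
for n in("scene","top"):
    im=snap(n,n[0]+"6.png"); print(n,"label exp",proj(n,L))
    for l in("label","window","tongue","rack_mid"):
        print(n,l,[(np.round(r["pixel"],1),round(r["confidence"],2)) for r in nets.landmark_of(n,l)[:2]])
    k=4; x0,y0=(140,140) if n=="scene" else (140,140)
    c=cv2.resize(im[y0:y0+150,x0:x0+100+ (0)],None,fx=k,fy=k,interpolation=cv2.INTER_CUBIC)
    for t in np.linspace(0,.16,40):   # line straight out of the label at label height
        u=np.array(proj(n,L+A*t)); cv2.circle(c,tuple(int(v) for v in (u-[x0,y0])*k),1,(0,255,0),-1)
    ims.append(c)
cv2.imwrite("pics/c6.png",np.hstack(ims)[:,:,::-1])
E
```

```text
[0.4719 0.1755 0.1704] tool x [ 0.906  -0.4232  0.0001] z [-0.0002 -0.0007 -1.    ]
label [0.5256 0.1675 0.155 ]
scene label exp [np.float64(234.26764269284152), np.float64(217.04874232296137)]
scene label [(array([230.9, 212.2]), 0.76), (array([307. , 120.3]), 0.48)]
scene window [(array([192.2, 222. ]), 0.78)]
scene tongue [(array([306.5, 121.5]), 0.67)]
scene rack_mid [(array([349.6, 190.7]), 0.83)]
top label exp [np.float64(238.6485834704178), np.float64(206.59693616379204)]
top label []
top window [(array([204.3, 188.5]), 0.85)]
top tongue [(array([361., 134.]), 0.98)]
top rack_mid [(array([378.1, 201.9]), 0.73), (array([365.9, 201.5]), 0.48)]
```

View pics/c6.png

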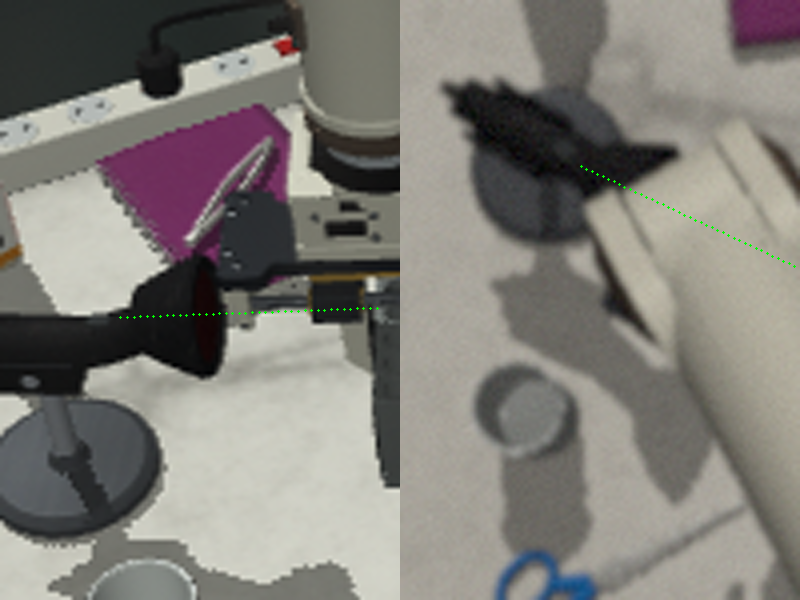

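The green line straight out of the label runs into the window centre in both views, at scene crop (208,315) and top crop (657,200). The distance is about 100 mm. The beaker stands undisturbed, the nets still find the tongue raised and the rack in its nest, and the cassette hangs upright, so I'm handing in.

```bash
python3 -c "
from h import *
o=get_obs();print(o['time'],np.abs(o['qd']).max());print(order.hand_in())"
```

```text
16.2 0.005126722681622884
the job is handed in; nothing more can be done
None
```

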